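Slide the spacer under the spring clip of the gauge dial mount

ROBOT

A 6-joint arm with a two-finger parallel gripper is mounted at the origin on the work surface. World frame = base frame: x ahead of the robot, y to its left, z up, the work surface at z = 0. Lengths are in m, angles in degrees, forces in N, time in s.
With the tool pointing down it reaches from about 0.35 to 0.875 m from the base axis. Payload 4.2 kg.
Tool frame: the origin (TCP) lies at the very end of the fingers, on their centre line; the grasp point (between the pads) lies 19 mm behind it (r.grip_point_offset is the distance from the TCP to the grasp point, in m); z points along the fingers, y is the line along which they close (so a half turn about z gives the same grasp; the last joint's range is limited). The gripper opens to 87 mm and grips with 3 to 60 N. Pads are 19 mm wide; open, the fingers measure 117 mm over their backs; the gripper's body (75 mm by 190 mm) begins 51 mm behind the grasp point.
Start: joints at [83.342, 22.042, 0.453, 0, -68.411, -14.817], TCP at [0.229, 0.582, 0.223] pointing down, gripper open.
Joint ranges: [-179.83, 179.83], [-69.29, 118.12], [-61.27, 80.66], [-181.25, 117.63], [-171.15, -9.14], [-177.46, 177.46]. Speed limits (degrees/s): [159.86, 159.86, 180, 180, 180, 180].

INTERFACE

Orientations are given as a 3x3 rotation matrix whose columns are the frame's x, y, z axes.
In Python, from station import r, cams gives the robot as it stands. The module is installed in compiled form; this text tells all that it offers.
- The arm moves only by the shell command python3 -m handwheel 'ROWS'. ROWS is JSON, a list that holds one entry, the list of rows, each a list of 7 numbers: the turn, a rotation vector about the tool's x, y, z in units of 6 degrees (1.0 is 6 degrees), then the shift along the tool's x, y, z in m, then the finger opening in m, from 0 to 0.087. In form: [[[ax, ay, az, x, y, z, jaw], ...]]. A call has 1 to 12 rows; each row shifts and turns the commanded pose from where the row before left it, along the tool's axes as they then stand; what a row does not reach is not made up. A row lasts 1/10 s, in which the tool goes at most 50 mm and 8.59 degrees, less where a joint would pass 70% of its speed; a pose out of reach is approached as far as the arm can. A call with a gripper value outside its range is refused whole. The fingers move at their own pace and stop on an object; the grip force is fixed at half the most. Time passes only in rows, so rows that do not move let the fingers close. It gives the time, the measured TCP pose, the force, the opening and the grip force at its end, in the units of the state.
- r.sense(): the state, without advancing time (a new reading comes with each control period).
- cams.capture(name): name is "side" or "top"; returns the picture (420x560x3 uint8, red, green, blue); there is no depth.
- cams.get_calibration(name): a dict with "camera_matrix" (3x3 intrinsics, pixels), "rvec" (rotation vector, rad) and "tvec" (3), from world to camera coordinates, as OpenCV has them. Camera axes: x right, y down, z forward; pixel columns grow to the right and rows downward; lengths in m; the calibration is good to about 2 mm. A picture is of the moment at which its call begins. get_calibration takes no time and is no camera call.
- r.finish_job(): hands the job in; it is judged then, once.
The state is a dict: "time_s": time; "joints": joint angles; "joint_velocities": joint speeds; "effort": joint torques, N m; "tcp_pos": TCP position; "ee_rot": TCP orientation; "wrist_force": force on the tool from outside, world axes, zero at the start; "moment": the same for the moment, N m; "gripper_width": opening from 0.0 (shut) to 1.0 (fully open); "gripper_force": force on a finger pad.
Only numpy, scipy, OpenCV 4.12 (cv2) and the standard library are available. Lean on these libraries where they do the work, as an engineer would, in place of code of your own. Each camera call takes 0.05 s, during which the arm holds its last target. There are 200 camera calls.

TASK

Without picking anything up, press the paddle of the dial mount's spring clip down with one fingertip so that its nose rises, and while you keep it down push the flat spacer along its lane with the other fingertip, by its upturned lip, under the nose until it meets the end stop. Then let the clip go so that its nose clamps the spacer there, and withdraw. The spacer must stay flat on the mount, and the valve seats, canister and gauge around it must stay where they stand.

Things in the scene. Friction and masses are not known exactly. Their poses are not given: they have to be found in the camera images.
- mount: Gauge dial mount: fixed dark steel plate, deck 12 mm above the shelf, x -115 to 170, y -40 to 105 mm. Origin at shelf height on the centre line of the spacer's lane; x along the lane in the pushing direction, y left to the clip's paddle, z up. Lane rails 6 mm high, inner faces y = +-23.5, x -85 to 65. A gauge cup (radius 40, 14 high) at (122, 33) beyond the stop.
- stop (a point): Middle of the near face of the end stop, a steel bar 9 mm high across the lane's far end, at mount x = 62, y = 0 mm, 16.5 mm above the shelf. Axes as the mount's.
- hinge (a point): Middle of the clip's hinge, which runs along the mount's x at mount y = 33, z = 24 mm (barrel radius 4.5 mm, between cheeks at x = -121 and 41 mm that stand 31 mm above the shelf). Site at x = -40. The clip is a see-saw: paddle on the left (+y), nose on the right over the lane.
- clip (a joint): Angle of the steel spring clip, rad: 0 = at rest, nose 2 mm above the deck and blocking the lane; grows as the paddle is pressed down. 0.33 = paddle level, its top 24 mm above the shelf, nose 13 mm above the deck; 0.40 = bottom stop. The 8 mm spacer passes above about 0.20; 0.17 = nose resting on it. Springs back when let go: pressed 40 mm out from the hinge it takes 3 N at first, 6 N at level.
- paddle (a point): Point on the top of the clip's paddle, a flat steel plate 3 mm thick, at mount x = -40 mm and 37 mm out from the hinge; moves with the clip. The paddle spans mount x -114 to 34 mm, reaches 67 mm out from the hinge, and at rest slants up to the left at 0.33 rad. A fingertip can slide along it in x while pressing. Only the position counts.
- nose (a point): Middle of the underside of the clip's nose, a 12 x 12 x 8 mm steel block at mount x 24 to 36 mm, about on the lane's centre line, on a narrow arm from the paddle's far end; moves with the clip. Only the position counts.
- spacer: Flat anodized aluminium spacer lying in the lane on the deck, about 75 g: plate 64 (x) x 44 x 8 mm with an upturned lip, 4 mm thick, across its near (-x) end, top 22 mm above the underside. Origin at the centre of the plate's underside, x along the lane, z up; the lip's rear face is at x = -32 mm. At the start it lies before the nose; against the stop its origin is at mount x = 30 mm.
- seat_a: Bronze valve seat, a loose stepped ring of 54 mm diameter, 18 mm high, standing right of the mount. Origin at the centre of its underside.
- seat_b: A second, equal bronze valve seat, right of the mount and farther along. Origin at the centre of its underside.
- canister: Screw-top tin canister, 76 mm diameter, 104 mm high, standing right of the valve seats. Origin at the centre of its underside.
- gauge: Glass-domed pressure gauge with a black bezel lying on its back left of the mount, 100 mm diameter, 50 mm high, with a 32 mm brass stem at its side. Origin at the centre of its underside.
Things that resemble listed ones, but are neither listed nor needed, are in the scene too. Of the things that look like the spacer, the middle-sized one is meant.

How it is judged (in metres and radians):
On the way, in this order (a step that is already met when the one before it is completed fails the run):
1. the clip's paddle is held down, the spacer still before the nose (value of joint clip above 0.2 rad and x of spacer in the frame of mount below 0 m), for 0.1 s.
2. the spacer is pushed under the nose to the end stop while the clip is still held down (value of joint clip above 0.19 rad and x of spacer in the frame of mount above 0.025 m), for 0.1 s.
At the end, for the whole second after the job is handed in: The spacer lies flat in its lane at rest against the end stop (within 4.5 mm), and the released clip's nose rests on it (clip between 0.13 and 0.205 rad) (x of spacer in the frame of mount above 0.0255 m and value of joint clip between 0.13 and 0.205 rad and z of spacer in the frame of mount below 0.015 m and angle between spacer's own z axis and vertical below 0.06 rad and angle between the x axis of spacer and the x axis of mount, either way round below 0.1 rad and linear speed of spacer below 0.01 m/s); the robot touches nothing.
It fails at once if the spacer is lifted (over 10 mm) or tipped (over 0.3 rad) (height (world z) of spacer above 0.022 m or angle between spacer's own z axis and vertical above 0.3 rad).
It fails at once if a valve seat, the canister or the gauge is moved more than 15 mm (distance of any of seat_a, seat_b, canister, gauge from where it was at the start of the episode above 0.015 m).
It also fails if it takes over 38 s, if anything falls off the work surface, if the arm or the gripper's body presses on something with over 40 N, if the wrist force passes 120 N, or if a joint passes its speed limit or range.

## Working session

There is one attempt and no reset: what is moved stays moved. The work goes in short steps, Python scripts to look and compute and a shell command to move; the robot and the scene stay as the last step left them, time stands still between calls to the robot, and variables do not carry over. Pictures are saved under pics/ and viewed, at most 10 in all, crops included, and the job is handed in when it is done.

```bash
mkdir -p pics; python3 - <<'E'
from station import r,cams
import cv2
for n in("top","side"):
    cv2.imwrite(f"pics/{n}0.png",cams.capture(n)[:,:,::-1]); c=cams.get_calibration(n)
    R=cv2.Rodrigues(c["rvec"])[0]; print(n,c["camera_matrix"], (-R.T@c["tvec"]), R.round(2))
s=r.sense();print(s["ee_rot"],s["time_s"],s["gripper_width"])
E
```

```text
top [[453.9257832    0.         278.21641035]
 [  0.         453.9257832  206.9260339 ]
 [  0.           0.           1.        ]] [0.49348136 0.06185254 0.99989258] [[-0.03 -1.    0.01]
 [-0.99  0.03 -0.1 ]
 [ 0.1  -0.01 -0.99]]
side [[520.30219766   0.         282.53825445]
 [  0.         520.30219766 210.08317836]
 [  0.           0.           1.        ]] [ 0.51582593 -0.72205772  0.93980823] [[ 0.99 -0.11  0.  ]
 [-0.08 -0.74 -0.67]
 [ 0.08  0.66 -0.74]]
[[ 9.30522150e-01 -3.66235104e-01 -6.14212780e-04]
 [-3.66235608e-01 -9.30520414e-01 -1.79957806e-03]
 [ 8.75311259e-05  1.89949383e-03 -9.99998192e-01]] 0.1 0.9991952590715689
```

View pics/top0.png

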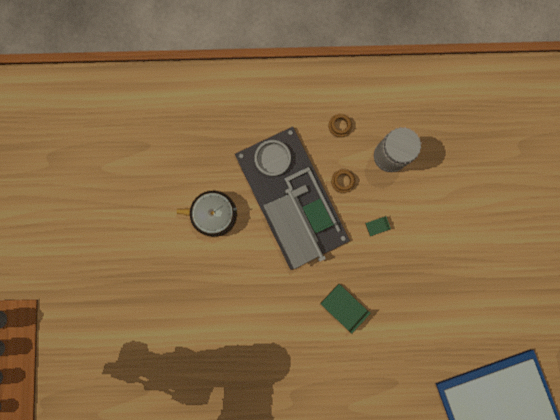

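View pics/side0.png

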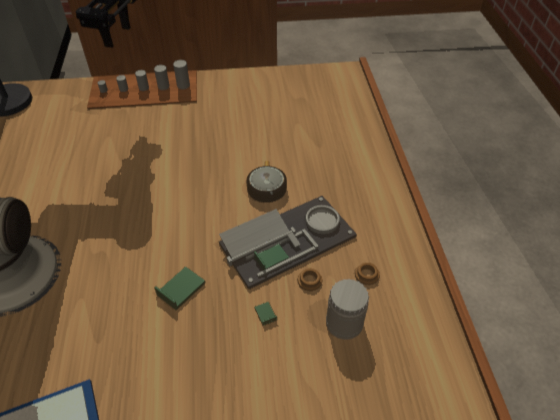

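The top view shows the mount with corners near (236,153), (294,127), (350,240) and (293,270), and the green spacer in its lane near (318,216). The seats are at (341,125) and (344,181), the gauge at (213,213) and the canister at (398,150). I'll zoom in on both views.

```bash
python3 - <<'E'
import cv2
a=cv2.imread("pics/top0.png")[120:280,220:360]; cv2.imwrite("pics/topz.png",cv2.resize(a,None,fx=3.7,fy=3.7,interpolation=cv2.INTER_CUBIC))
a=cv2.imread("pics/side0.png")[190:290,210:365]; cv2.imwrite("pics/sidez.png",cv2.resize(a,None,fx=5,fy=5,interpolation=cv2.INTER_CUBIC))
E
```

```text
(no output)
```

View pics/topz.png

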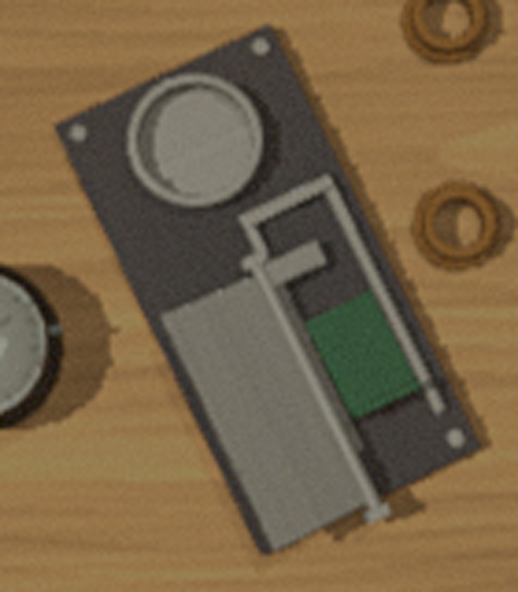

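View pics/sidez.png

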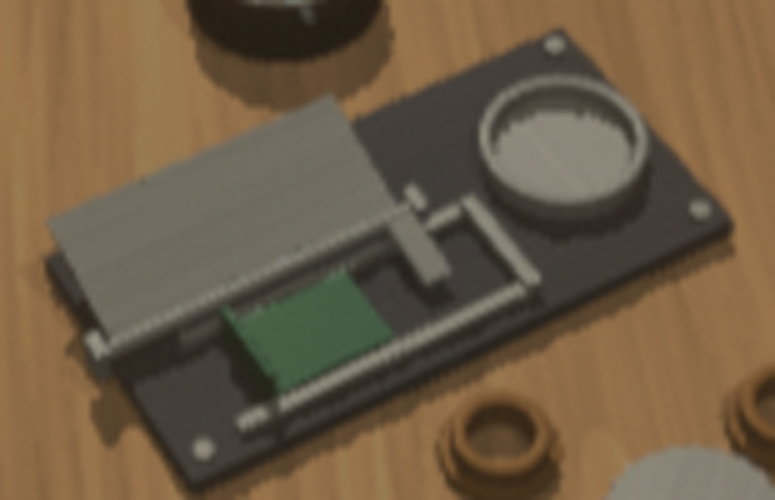

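The crops show the deck corners, the cheeks, the nose and the spacer clearly. The spacer's lip is at topz (355,415)–(423,385) and its far edge ends at (370,293). Next I'll fit the mount pose from both views.

```bash
cat > h.py <<'E'
from station import r,cams
import cv2, numpy as np
from scipy.optimize import least_squares
C={n:cams.get_calibration(n) for n in("top","side")}
def proj(n,P): return cv2.projectPoints(np.float64(P).reshape(-1,1,3),C[n]["rvec"],C[n]["tvec"],C[n]["camera_matrix"],None)[0][:,0]
def M(p,P):
    c,s=np.cos(p[2]),np.sin(p[2]); P=np.float64(P).reshape(-1,3)/1000
    return P@np.array([[c,s,0],[-s,c,0],[0,0,1]])+[p[0],p[1],0]
def top(a): return (np.float64(a)+.5)/3.7-.5+[220,120]
def side(a): return (np.float64(a)+.5)/5-.5+[210,190]
E
python3 - <<'E'
from h import *
A=[(170,105,12),(170,-40,12),(-115,-40,12),(41,33,31),(-121,33,31),(122,33,26)]
ta=top([(55,125),(272,28),(485,445),(250,263),(377,512),(197,140)])
B=[(170,105,12),(170,-40,12),(-115,-40,12),(-115,105,12),(41,33,31),(-121,33,31),(122,33,26)]
sb=side([(560,30),(732,225),(195,485),(48,265),(412,190),(97,340),(564,145)])
f=lambda p:np.r_[(proj("top",M(p,A))-ta).ravel(),(proj("side",M(p,B))-sb).ravel()]
s=least_squares(f,[.48,0,-.45],loss="soft_l1");print(s.x,np.degrees(s.x[2]));print(f(s.x).reshape(-1,2).round(1))
p=s.x;np.save("p.npy",p)
# spacer x along lane
g=lambda q:np.r_[(proj("top",M(p,[(q[0]+32,q[1]-22,20),(q[0]-32,q[1]-22,34)]))-top([(370,293),(423,385)])).ravel(),
 (proj("side",M(p,[(q[0]+32,q[1]-22,20),(q[0]-32,q[1]+22,34)]))-side([(393,337),(226,312)])).ravel()]
q=least_squares(g,[-40,0]);print(q.x,q.fun.round(1))
for n,P in dict(stop=(62,0,16),hinge=(-40,33,24),lip=(q.x[0]-32,0,30),pad=(-40,68,36)).items(): print(n,M(p,P).round(4))
E
```

```text
[ 0.60620599 -0.01762414  0.42325859] 24.250930712992922
[[-0.4  0. ]
 [-0.2 -1.4]
 [-0.4  1.3]
 [ 1.8 -0.4]
 [ 0.8  0.4]
 [-0.1  0. ]
 [ 0.3 -0.9]
 [ 0.8 -0.7]
 [-0.7  0.2]
 [-1.5 -1.9]
 [ 0.8  1.9]
 [ 0.1  1.1]
 [-0.1 -1.3]]
[-34.42461904   0.16863912] [ 0.6 -0.8  0.2  0.3  0.7 -0.1 -1.2 -0.9]
stop [[0.6627 0.0078 0.016 ]]
hinge [[ 0.5562 -0.004   0.024 ]]
lip [[ 0.5456 -0.0449  0.03  ]]
pad [[0.5418 0.0279 0.036 ]]
```

```bash
cat >> h.py <<'E'
def delta(P,tiltdeg=0):
    "shift in tool axes / turn units to bring the TCP to mount point P (mm), tool x along mount x, +tilt lowers the right (-y) finger"
    p=np.load("p.npy"); s=r.sense(); R=np.array(s["ee_rot"]); t=np.array(s["tcp_pos"])
    c,w=np.cos(p[2]),np.sin(p[2]); T=np.array([[c,w,0],[w,-c,0],[0,0,-1]])@cv2.Rodrigues(np.radians([tiltdeg,0,0]))[0]
    rv=cv2.Rodrigues(R.T@T)[0].ravel()
    m=M(p,P)[0]; d=m-t; q=np.array([[c,w],[-w,c]])@(t[:2]-p[:2])*1000
    print("t",s["time_s"],"tcp in mount mm",q.round(1),round(t[2]*1000,1),"F",np.round(s["wrist_force"],1),"w",s["gripper_width"],"joints",np.round(s["joints"],1))
    print("shift tool",(R.T@d).round(4),"turn units",(np.degrees(rv)/6).round(2),"tool y in mount z",R[2,1].round(3))
E
python3 - <<'E'
from h import *
delta((-86,38,150))
p=np.load("p.npy")
# rough place of neighbours in mount frame from top pixels
K=C["top"]
for n,uv,z in (("can",(403,145),.104),("seatb",(341,125),.018),("seata",(344,181),.018),("gauge",(213,213),.04)):
    R=cv2.Rodrigues(K["rvec"])[0];o=-R.T@K["tvec"].ravel();d=R.T@np.linalg.solve(K["camera_matrix"],[*uv,1.]);X=o+d*(z-o[2])/d[2]-[p[0],p[1],0]
    print(n,(np.array([[np.cos(p[2]),np.sin(p[2])],[-np.sin(p[2]),np.cos(p[2])]])@X[:2]*1000).round())
E
```

```text
t 0.1 tcp in mount mm [-98.4 701. ] 221.6 F [-0.7 -0.3 -0.9] w 0.9991952590715689 joints [ 83.3  22.1   0.4  -0.  -68.4 -14.8]
shift tool [0.4834 0.4538 0.0725] turn units [ 0.02  0.01 -7.62] tool y in mount z 0.002
can [  16. -208.]
seatb [ 124. -136.]
seata [  9. -86.]
gauge [ 66. 200.]
```

```bash
python3 -m handwheel '[[[0,0,0,0.034,0.032,0,0.065],[0,0,0,0.034,0.032,0,0.065],[0,0,0,0.034,0.032,0,0.065],[0,0,0,0.034,0.032,0,0.065],[0,0,0,0.034,0.032,0,0.065],[0,0,0,0.034,0.032,0,0.065],[0,0,0,0.034,0.032,0,0.065],[0,0,0,0.034,0.032,0,0.065],[0,0,0,0.034,0.032,0,0.065],[0,0,0,0.034,0.032,0,0.065],[0,0,0,0.034,0.032,0,0.065],[0,0,0,0.034,0.032,0,0.065]]]'
python3 -c "from h import *; delta((-86,38,150))"
```

```text
time_s: 1.3
tcp_pos: [0.4681, 0.073, 0.2225]
ee_rot: [[0.931, -0.366, -0.0], [-0.366, -0.931, 0.0], [-0.0, -0.0, -1.0]]
wrist_force: [1.1, 0.7, -0.5]
gripper_width: 0.747
gripper_force: 0.0
t 1.3 tcp in mount mm [-88.7 139.4] 222.5 F [ 1.1  0.7 -0.5] w 0.7474705344433088 joints [ 28.6   7.2 -19.9  -0.  -62.9  40. ]
shift tool [0.0745 0.0688 0.0724] turn units [-0.    0.   -7.62] tool y in mount z -0.0
```

```bash
python3 -m handwheel '[[[0,0,-1.27,0,0,0,0.065],[0,0,-1.27,0,0,0,0.065],[0,0,-1.27,0,0,0,0.065],[0,0,-1.27,0,0,0,0.065],[0,0,-1.27,0,0,0,0.065],[0,0,-1.27,0,0,0,0.065],[0,0,0,0,0,0,0.065],[0,0,0,0,0,0,0.065]]]'
python3 -c "from h import *; delta((-86,38,90),4)"
```

```text
time_s: 2.1
tcp_pos: [0.4677, 0.0748, 0.2223]
ee_rot: [[0.913, 0.408, -0.001], [0.408, -0.913, -0.0], [-0.001, -0.0, -1.0]]
wrist_force: [0.3, -0.4, 0.4]
gripper_width: 0.748
gripper_force: 0.0
t 2.1 tcp in mount mm [-88.3 141.2] 222.3 F [ 0.3 -0.4  0.4] w 0.7482802387969811 joints [ 28.8   7.2 -19.9  -0.  -62.9  85.3]
shift tool [0.0027 0.1032 0.1323] turn units [ 0.67  0.   -0.03] tool y in mount z -0.0
```

```bash
python3 -m handwheel '[[[0,0,0,0.001,0.034,0.03,0.065],[0,0,0,0.001,0.034,0.03,0.065],[0,0,0,0.001,0.034,0.03,0.065],[0,0,0,0,0,0.035,0.065],[0.67,0,0,0,0,0,0.065],[0,0,0,0,0,0,0.065],[0,0,0,0,0,0,0.065]]]'
python3 - <<'E'
from h import *
delta((-86,38,22),4)
for n in ("top","side"):
    im=cams.capture(n)[:,:,::-1]; c=(slice(120,280),slice(220,360)) if n=="top" else (slice(150,290),slice(190,365))
    cv2.imwrite(f"pics/{n}1.png",cv2.resize(im[c],None,fx=3.7,fy=3.7,interpolation=cv2.INTER_CUBIC))
E
```

```text
time_s: 2.8
tcp_pos: [0.5135, -0.0172, 0.098]
ee_rot: [[0.913, 0.408, -0.027], [0.409, -0.91, 0.063], [0.001, -0.068, -0.998]]
wrist_force: [0.5, 0.0, -0.2]
gripper_width: 0.745
gripper_force: 0.0
t 2.8 tcp in mount mm [-84.4  38.5] 98.0 F [ 0.5  0.  -0.2] w 0.745236018591005 joints [ 13.7  19.7 -21.6  -5.1 -49.5 103.7]
shift tool [-0.0017  0.0057  0.0758] turn units [ 0.01 -0.01 -0.02] tool y in mount z -0.068
```

View pics/side1.png

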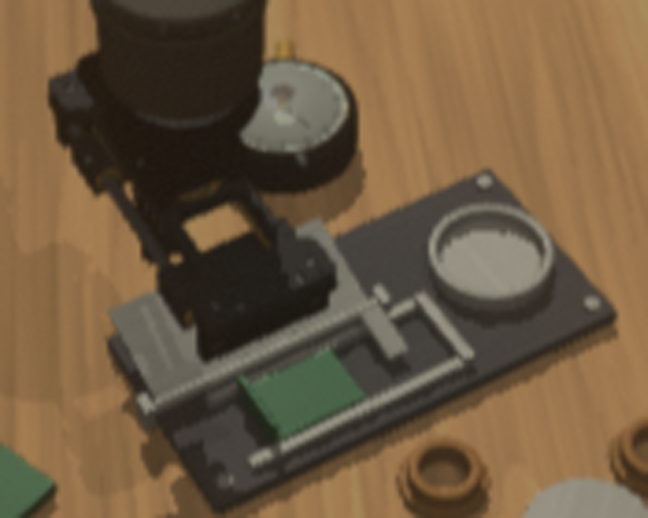

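```bash
python3 - <<'E'
from h import *
s=r.sense();R=np.array(s["ee_rot"]);t=np.array(s["tcp_pos"])
im=cv2.imread("pics/side1.png");im2=cv2.imread("pics/top1.png")
for y in(-.04,.04):
  for x in(-.0095,.0095):
    P=[t+R@[x,y+dy,z] for dy in(-.0075,.0075) for z in(0,-.04)]
    for n,I,o in(("side",im,(190,150)),("top",im2,(220,120))):
      for u in (proj(n,P)-o+.5)*3.7: cv2.circle(I,tuple(int(v) for v in u),3,(0,0,255) if y<0 else (0,255,0),-1)
h=max(im.shape[0],im2.shape[0]);pad=lambda I:cv2.copyMakeBorder(I,0,h-I.shape[0],0,0,0)
o=np.hstack([pad(im),pad(im2)]);cv2.imwrite("pics/ov.png",cv2.resize(o,None,fx=790/o.shape[1],fy=790/o.shape[1]))
E
```

```text
(no output)
```

View pics/ov.png

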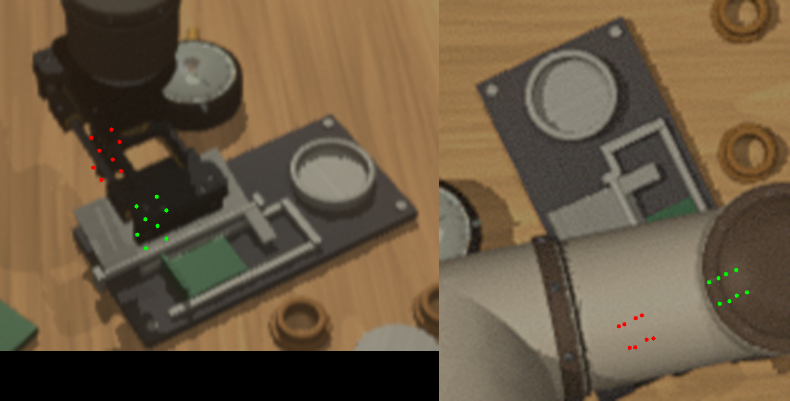

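The overlay matches: the left finger (red dots) is over the paddle, and the right finger (green dots) is over the lane behind the lip. The big dark box is the gripper body. Next is the descent and press.

```bash
python3 -m handwheel '[[[0,0,0,-0.001,0.002,0.025,0.065],[0,0,0,-0.001,0.002,0.018,0.065],[0,0,0,0,0.001,0.01,0.065],[0,0,0,0,0.001,0.006,0.065],[0,0,0,0,0,0.005,0.065],[0,0,0,0,0,0.005,0.065],[0,0,0,0,0,0.005,0.065],[0,0,0,0,0,0,0.065],[0,0,0,0,0,0,0.065],[0,0,0,0,0,0,0.065]]]'
python3 -c "from h import *; delta((-86,38,22),4)"
```

```text
time_s: 3.9
tcp_pos: [0.5116, -0.0179, 0.024]
ee_rot: [[0.912, 0.41, -0.027], [0.411, -0.909, 0.065], [0.002, -0.07, -0.998]]
wrist_force: [-1.8, 2.9, 6.0]
gripper_width: 0.75
gripper_force: 2.6
t 3.9 tcp in mount mm [-86.4  38.6] 24.0 F [-1.8  2.9  6. ] w 0.7504236690545154 joints [ 13.6  25.8 -25.4  -6.2 -39.6 105.5]
shift tool [0.0004 0.0007 0.002 ] turn units [-0.   -0.01  0.  ] tool y in mount z -0.07
```

```bash
python3 -m handwheel '[[[0,0,0,0,0,0.0015,0.065],[0,0,0,0,0,0,0.065],[0,0,0,0.003,0,0,0.065],[0,0,0,0.004,0,0,0.065],[0,0,0,0.004,0,0,0.065],[0,0,0,0.004,0,0,0.065],[0,0,0,0.004,0,0,0.065],[0,0,0,0.004,0,0,0.065],[0,0,0,0.004,0,0,0.065],[0,0,0,0.004,0,0,0.065],[0,0,0,0.004,0,0,0.065],[0,0,0,0,0,0,0.065]]]'
python3 - <<'E'
from h import *
delta((-11.5,38,22),4)
for n in ("top","side"):
    im=cams.capture(n)[:,:,::-1]; c=(slice(120,280),slice(220,360)) if n=="top" else (slice(150,290),slice(190,365))
    cv2.imwrite(f"pics/{n}2.png",cv2.resize(im[c],None,fx=3.7,fy=3.7,interpolation=cv2.INTER_CUBIC))
E
```

```text
time_s: 5.1
tcp_pos: [0.5417, -0.0047, 0.0221]
ee_rot: [[0.912, 0.41, -0.032], [0.411, -0.909, 0.063], [-0.003, -0.07, -0.998]]
wrist_force: [-3.8, -1.8, 6.2]
gripper_width: 0.745
gripper_force: 3.0
t 5.1 tcp in mount mm [-53.6  38.3] 22.1 F [-3.8 -1.8  6.2] w 0.7451565357350929 joints [ 14.2  28.1 -21.2  -5.9 -41.7 104.5]
shift tool [ 0.0421  0.0003 -0.0001] turn units [-0.01  0.03  0.  ] tool y in mount z -0.07
```

View pics/side2.png

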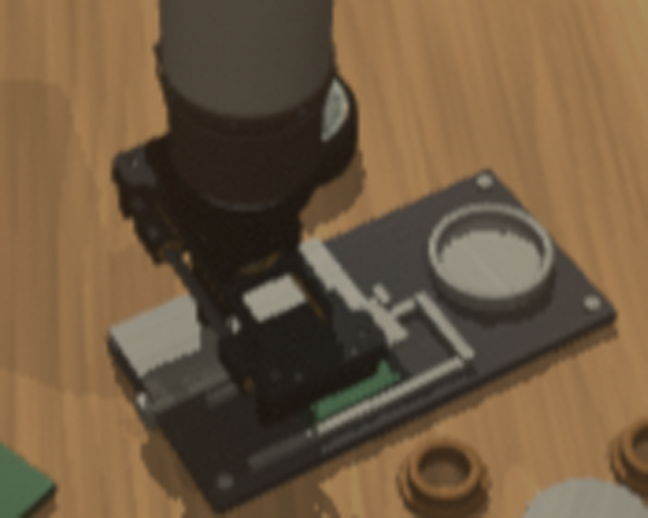

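The paddle is down and level, the nose is up, and the spacer has moved. Its front-right corner is now near (400,375) in the crop. I'll keep pushing.

```bash
python3 -m handwheel '[[[0,0,0,0.004,0,0,0.065],[0,0,0,0.004,0,0,0.065],[0,0,0,0.004,0,0,0.065],[0,0,0,0.004,0,0,0.065],[0,0,0,0.004,0,0,0.065],[0,0,0,0.004,0,0,0.065],[0,0,0,0.004,0,0,0.065],[0,0,0,0.004,0,0,0.065],[0,0,0,0.003,0,0,0.065],[0,0,0,0.002,0,0,0.065],[0,0,0,0,0,0,0.065],[0,0,0,0,0,0,0.065]]]'
python3 - <<'E'
from h import *
delta((-11.5,38,22),4)
p=np.load("p.npy")
print(((proj("side",M(p,[(x+32,-22,20) for x in(22,26,30)]))-[190,150]+.5)*3.7).round(),((proj("side",M(p,[(62,y,21) for y in (-22,0)]))-[190,150]+.5)*3.7).round())
E
```

```text
time_s: 6.4
tcp_pos: [0.5751, 0.0102, 0.0222]
ee_rot: [[0.912, 0.41, -0.032], [0.411, -0.909, 0.063], [-0.004, -0.07, -0.998]]
wrist_force: [-3.8, -1.5, 5.7]
gripper_width: 0.745
gripper_force: 3.0
t 6.4 tcp in mount mm [-16.9  38.2] 22.2 F [-3.8 -1.5  5.7] w 0.7448201437349634 joints [ 14.9  30.5 -16.5  -5.7 -44.  103.5]
shift tool [0.0054 0.0002 0.0001] turn units [-0.    0.03  0.  ] tool y in mount z -0.07
[[448. 359.]
 [453. 357.]
 [459. 354.]] [[459. 353.]
 [439. 329.]]
```

```bash
python3 -m handwheel '[[[0,0,0,0.001,0,0,0.065],[0,0,0,0.001,0,0,0.065],[0,0,0,0.001,0,0,0.065],[0,0,0,0,0,0,0.065]]]'; python3 -m handwheel '[[[0,0,0,0.001,0,0,0.065],[0,0,0,0,0,0,0.065]]]'
```

```text
time_s: 6.8
tcp_pos: [0.5776, 0.0114, 0.0221]
ee_rot: [[0.912, 0.41, -0.033], [0.411, -0.909, 0.062], [-0.004, -0.07, -0.998]]
wrist_force: [-4.6, -1.5, 4.9]
gripper_width: 0.745
gripper_force: 3.2
time_s: 7.0
tcp_pos: [0.578, 0.0116, 0.0221]
ee_rot: [[0.912, 0.409, -0.034], [0.411, -0.91, 0.062], [-0.005, -0.071, -0.997]]
wrist_force: [-4.7, -2.1, 6.2]
gripper_width: 0.747
gripper_force: 3.9
```

```bash
python3 -m handwheel '[[[0,0,0,0.001,0,0,0.065],[0,0,0,0,0,0,0.065]]]'
python3 - <<'E'
from h import *
delta((-11.5,38,22),4)
a=cams.capture("side")[:,:,::-1][190:290,210:365]; cv2.imwrite("pics/side3.png",cv2.resize(a,None,fx=5,fy=5,interpolation=cv2.INTER_CUBIC))
E
```

```text
time_s: 7.2
tcp_pos: [0.578, 0.0116, 0.022]
ee_rot: [[0.912, 0.409, -0.036], [0.411, -0.91, 0.062], [-0.007, -0.071, -0.997]]
wrist_force: [-5.5, -3.1, 8.6]
gripper_width: 0.747
gripper_force: 4.4
t 7.2 tcp in mount mm [-13.7  38.2] 22.0 F [-5.5 -3.1  8.6] w 0.7465781804932968 joints [ 15.   30.8 -15.9  -5.6 -44.5 103.3]
shift tool [0.0022 0.0002 0.    ] turn units [-0.01  0.07 -0.01] tool y in mount z -0.071
```

View pics/side3.png

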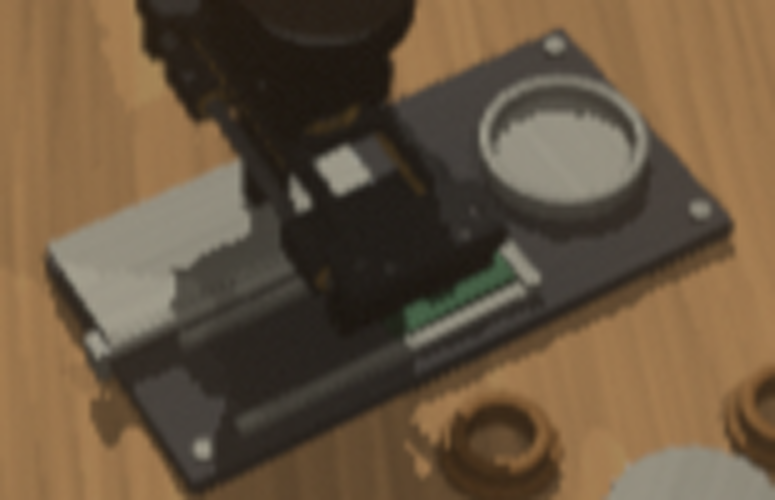

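The spacer's front edge is against the stop bar at about (515,265). The TCP has stalled and the force has risen, so I'll back off the lip and then release the clip smoothly.

```bash
python3 -m handwheel '[[[0,0,0,-0.003,0,0,0.065],[0,0,0,-0.004,0,0,0.065],[0,0,0,-0.004,0,0,0.065],[0,0,0,-0.005,0,0,0.065],[0,0,0,0,0,-0.004,0.065],[0,0,0,0,0,-0.004,0.065],[0,0,0,0,0,-0.004,0.065],[0,0,0,0,0,-0.006,0.065],[0,0,0,0,0,-0.01,0.065],[0,0,0,0,0,-0.02,0.065],[0,0,0,0,0,-0.03,0.065],[0,0,0,0,0,-0.04,0.065]]]'
python3 -m handwheel '[[[0,0,0,-0.045,0,-0.01,0.065],[0,0,0,-0.045,0,-0.01,0.065],[0,0,0,-0.045,0,-0.01,0.065],[0,0,0,0,0,0,0.065],[0,0,0,0,0,0,0.065]]]'
python3 - <<'E'
from h import *
print(r.sense()["wrist_force"])
a=cams.capture("side")[:,:,::-1][190:290,210:365]; cv2.imwrite("pics/side4.png",cv2.resize(a,None,fx=5,fy=5,interpolation=cv2.INTER_CUBIC))
E
```

```text
time_s: 8.45
tcp_pos: [0.5684, -0.0012, 0.1393]
ee_rot: [[0.912, 0.409, -0.034], [0.411, -0.91, 0.063], [-0.005, -0.071, -0.997]]
wrist_force: [0.2, -0.5, -0.1]
gripper_width: 0.749
gripper_force: 0.0
time_s: 8.95
tcp_pos: [0.4473, -0.0586, 0.1706]
ee_rot: [[0.912, 0.409, -0.027], [0.41, -0.91, 0.064], [0.002, -0.069, -0.998]]
wrist_force: [1.3, 0.2, -0.4]
gripper_width: 0.747
gripper_force: 0.0
[ 1.27128951  0.18032416 -0.40867339]
```

View pics/side4.png

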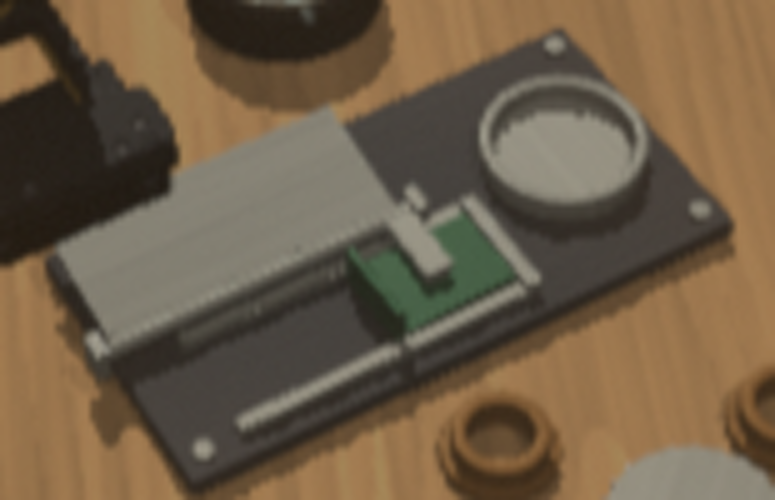

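The spacer lies flat against the stop at about (515,265), with the nose resting on it near (435,265). The arm is clear, so I'll hand the job in.

```bash
python3 -c "from station import r; print(r.finish_job())"
```

```text
the job is handed in; nothing more can be done
None
```

The spacer was pushed under the raised nose to the end stop, the released clip's nose rests on it, the arm is clear, and the job is handed in; the hand-in returned no verdict, so the final state is judged only from the last picture.

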